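# Index the welding turntable and set its purge gas

### The arm

A 6-joint arm with a two-finger parallel gripper is mounted at the origin on the work surface. World frame = base frame: x ahead of the robot, y to its left, z up, the work surface at z = 0. Lengths are in mm, angles in rad, forces in N, time in s.
With the tool pointing down it reaches from about 350 to 875 mm from the base axis. Payload 4.2 kg.
Tool frame: the origin (TCP) lies at the very end of the fingers, on their centre line; the grasp point (between the pads) lies 19 mm behind it; y points along the fingers, z is the direction in which the jaws open and shut, and the axes are right-handed (so a half turn about y gives the same grasp; the last joint's range is limited). The gripper opens to 85 mm and grips with 20 to 120 N. Pads are 22 mm wide; open, the fingers measure 114 mm over their backs; the gripper's body (76 mm by 85 mm) begins 54 mm behind the grasp point. The pads swing forward as they close: fully open they stand 13 mm farther back than shut.
Start: joints at [1.527, 0.385, 0.008, 0, -1.194, -0.259], TCP at [186.339, 596.554, 231.312] pointing down, gripper open.
Joint ranges: [-3.14, 3.14], [-1.21, 2.06], [-1.07, 1.41], [-3.16, 2.05], [-2.99, -0.16], [-3.1, 3.1]. Speed limits (rad/s): [2.79, 2.79, 3.14, 3.14, 3.14, 3.14].

### API

Orientations are given as a unit quaternion [x, y, z, w].
In Python, from bench import arm gives the robot as it stands.
- The arm moves only by the shell command python3 -m creep 'ROWS'. ROWS is JSON, a list of rows, each an object with "delta_pos": the shift along the tool's x, y, z in mm, a list of three; "rot": the turn, a rotation vector about the tool's x, y, z in rad, a list of three; "jaw": the finger opening in mm, from 0 to 85.4. A call has exactly 10 rows; each row shifts and turns the commanded pose from where the row before left it, along the tool's axes as they then stand; what a row does not reach is not made up. A row lasts 1/12 s, in which the tool goes at most 41.7 mm and 7.16 degrees, less where a joint would pass 70% of its speed; a pose out of reach is approached as far as the arm can. A call is refused whole if a number of a shift passes 41.7 or a number of a turn 0.125, either way. A call with a gripper value outside its range is refused whole. The fingers move at their own pace and stop on an object; the grip force is fixed at half the most. Time passes only in rows, so rows that do not move let the fingers close, or fill a call up. It gives the time, the measured TCP pose, the force and the opening at its end, in the units of the state.
- arm.read_state(): the state, without advancing time (a new reading comes with each control period).
- arm.get_image(name): name is "scene" or "side" or "wrist"; returns the picture (384x512x3 uint8, red, green, blue); there is no depth.
- arm.calibration(name): a dict with "intrinsics" (3x3 intrinsics, pixels), "R" (3x3) and "t" (3): a world point X has camera coordinates R X + t. Camera axes: x right, y down, z forward; pixel columns grow to the right and rows downward; lengths in mm; the calibration is good to about 2 mm. The wrist camera is an equidistant fisheye: a pixel r from the principal point sees the ray r / f radians off the axis. A picture is of the moment at which its call begins: read the wrist's pose just before it. calibration takes no time and is no camera call; for the wrist camera it gives the pose at the moment of the call.
- arm.job_done(): hands the job in, once; it reports no verdict.
Trained networks look in the newest picture that a camera, given by its name, has taken for a name from the list of things; names that differ only in an ending like _2 or _b are one class to them, and where a whole thing is asked for, a point or a joint stands for the part that bears it (a point fixed in the world has none). Each returns a list of dicts, best first, with "p" (0 to 1); they miss things now and then, are a little off and sometimes report something else, mostly with a low value. They report only what shows in the picture. A call takes as long as a camera call.
- arm.find_in(camera, target): "location" ([column, row] in pixels, amid what is visible of it).
- arm.masks_of(camera, target): "pixels" (384x512 bool, what is visible of it) and "location" ([column, row] in pixels, amid what is visible of it).
The state is a dict: "clock": time; "joints": joint angles; "joint_vel": joint speeds; "joint_efforts": joint torques, N m; "position": TCP position; "ee_rot": TCP orientation; "contact_force": force on the tool from outside, world axes, zero at the start; "wrist_torque": the same for the moment, N m; "gripper_width": finger opening in mm.
Only numpy, scipy, OpenCV 4.12 (cv2) and the standard library are available. Lean on these libraries where they do the work, as an engineer would, in place of code of your own. Each camera call takes 0.05 s, during which the arm holds its last target. There are 200 camera calls.

### The job

Bring the next seam of the clamped exhaust part round and set its purge gas. Pull up the locking plunger on the welding turntable's arm, swing the turntable one hole (a sixth of a turn) anticlockwise seen from above and let the plunger drop fully home in that hole; then turn the gas valve's wheel clockwise until it is shut against its stop, open it again by exactly two full turns, and finish still gripping the wheel's handle with the valve held at that setting. Leave the loose tools and the loose flange on the bench where they lie.

Things in the scene. Friction and masses are not known exactly. Their poses are not given: they have to be found in the camera images.
- turntable_axis (a point): Point on the vertical axis of a grey welding turntable fixed to the bench, at the top face of its fixed index ring (286 mm across, top face 50 mm above the bench). Six index holes lie in that face on a 125 mm radius, 60 degrees apart.
- turntable: The turntable's fixed base, origin under its axis, x towards the start hole. Above the ring turns a steel face plate (200 mm across, top 74 mm above the bench); three dark jaws (tops at 102 mm) hold a rusty exhaust can end with a two-bolt flange (top 156 mm up, within 60 mm of the axis). The plate's 34 mm wide dark index arm sticks out over the ring and bears the plunger.
- plunger_knob (a point): Centre of the locking plunger's black knob: upright cylinder, 31 mm diameter, 36 mm high, at the end of the index arm, 125 mm from the turntable axis, its centre 122 mm above the bench when home. Below it a 27 mm steel sleeve reaches up to 97 mm. Gripped by its sides from above and pulled straight up; the turntable is swung round by the same knob.
- plunger (a joint): Height of the plunger above home, m. 0 = home in a hole, 0.010 = its pin rides on the ring's top face, 0.016 = fully up. A spring pushes it down (4 N when home, 8 N fully up, plus 1 N weight). Let go over a hole, or turned on to a hole while riding on the ring, it drops in by itself if within about 2 mm of the hole's middle.
- head (a joint): Turn of the turntable's upper part with arm, plunger and work, rad, growing anticlockwise seen from above; 0 at the start hole, 1.047 at the next hole anticlockwise, no end stops. Turning takes about 2 N at the knob; it stays where it is left. The pin has about 1 mm of play in a hole.
- valve_axis (a point): Point on the vertical axis of the gas valve at the middle of its wheel's rim, 166 mm above the bench. The brass valve sits in a dark pipe bridge (33 mm pipe, 280 mm long over its floor flanges) with its stem upright; the grey three-spoke wheel on top is 119 mm across and does not rise as it turns.
- handle_centre (a point): Centre of the wheel's handle: an upright black plastic handle of 23 mm diameter and 68 mm height, standing on the wheel's rim 52 mm from the valve axis, its centre 214 mm above the bench. The handle spins freely on its own pin, so a gripper that holds it from above can carry it round the valve axis without turning itself.
- valve (a joint): Turn of the valve wheel, rad, growing anticlockwise seen from above (opening). 0 = shut against its hard stop, 12.57 = two turns open; starts 0.4 to 1.1 turns open. Turning takes about 2 to 3 N at the handle and it stays where it is left.
- handle: The wheel's spinning handle; its origin is at its lower end, on the handle's own axis.
- screwdriver: Loose screwdriver lying on the bench near the work, to be left alone.
- wire_brush: Loose wooden wire brush, bristles down, lying on the bench beyond the work, to be left alone.
- hammer: Loose hammer lying on the bench beyond the work, to be left alone.
- flange: Loose two-bolt steel flange, 105 mm by 68 mm by 10 mm, lying flat on the bench, to be left alone.

How it is judged:
By the outcome, as a careful person would: the job done as asked, in the order asked, and still so for the second after the job is handed in, while the arm keeps its last pose, push and grip.
It also fails if it takes over 72 s, if anything falls off the work surface, if the arm or the gripper's body presses on something with over 40 N, if the wrist force passes 120 N, or if a joint passes its speed limit or range.

## Working session

There is one attempt and no reset: what is moved stays moved. The work goes in short steps, Python scripts to look and compute and a shell command to move; the robot and the scene stay as the last step left them, time stands still between calls to the robot, and variables do not carry over. Pictures are saved under pics/ and viewed, about 8 in all and at most 12, crops included, and the job is handed in when it is done.

```bash
mkdir -p pics; ls; cat > h.py <<'E'
import numpy as np, cv2
from bench import arm
def ray(cam,px,c=None):
    c=c or arm.calibration(cam); K=np.array(c["intrinsics"]);R=np.array(c["R"]);t=np.array(c["t"])
    d=np.array([(px[0]-K[0,2])/K[0,0],(px[1]-K[1,2])/K[1,1],1.])
    if cam=="wrist":
        r=np.hypot(d[0],d[1]); d=np.array([d[0]/r*np.sin(r),d[1]/r*np.sin(r),np.cos(r)]) if r>0 else d
    return -R.T@t, R.T@d
def atz(cam,px,z,c=None):
    o,d=ray(cam,px,c); return o+d*(z-o[2])/d[2]
def tri(a,b):
    (o1,d1),(o2,d2)=a,b
    s=np.linalg.lstsq(np.c_[d1,-d2],o2-o1,rcond=None)[0]
    p,q=o1+s[0]*d1,o2+s[1]*d2
    return (p+q)/2,np.linalg.norm(p-q)
def save(cam,n):
    im=arm.get_image(cam); cv2.imwrite(f"pics/{n}.png",im[:,:,::-1]); return im
E
python3 - <<'E'
from h import *
np.set_printoptions(precision=1,suppress=True)
s=arm.read_state(); print(s)
for c in ["scene","side","wrist"]:
    save(c,c+"0")
    cal=arm.calibration(c); print(c,-np.array(cal["R"]).T@cal["t"])
    for n,z in [("plunger_knob",122),("handle_centre",214),("turntable",50),("handle",214)]:
        r=arm.find_in(c,n)
        for x in r[:2]: print(c,n,round(x["p"],2),x["location"],atz(c,x["location"],z))
a=cv2.imread("pics/scene0.png");b=cv2.imread("pics/side0.png")
cv2.imwrite("pics/both0.png",cv2.resize(np.hstack([a,b]),(800,300)))
E
```

```text
pics
{'clock': 0.0, 'joints': array([ 1.5,  0.4,  0. , -0. , -1.2, -0.3]), 'joint_vel': array([-0.,  0., -0., -0., -0., -0.]), 'joint_efforts': array([  0. , -39.2,  18.8,   4.2,  -0. ,  -0. ]), 'position': array([186.2, 596. , 230.2]), 'ee_rot': array([-0.1, -0.7,  0.7,  0.1]), 'contact_force': array([-0.2, -0.2, -0.3]), 'wrist_torque': array([-0. , -0.1,  0. ]), 'gripper_width': 85.20680571547899}
scene [1146.5  507.7  853.3]
scene plunger_knob 0.82 [349.2, 191.1] [460.  146.6 122. ]
scene handle_centre 0.84 [204.0, 122.5] [ 571.2 -164.5  214. ]
scene handle_centre 0.29 [196.6, 99.1] [ 519.2 -242.4  214. ]
scene turntable 0.63 [352.3, 267.3] [571.1 238.   50. ]
scene handle 0.73 [194.7, 100.5] [ 525.9 -241.6  214. ]
side [521.3 531.8 758.4]
side plunger_knob 0.87 [326.7, 272.7] [466.5 146.2 122. ]
side handle_centre 0.88 [308.8, 118.1] [ 519.8 -146.   214. ]
side turntable 0.83 [271.6, 329.6] [550.8 225.4  50. ]
side turntable 0.6 [327.3, 273.4] [459.1 103.9  50. ]
side handle 0.62 [309.0, 85.4] [ 525.5 -256.8  214. ]
wrist [265.2 572.5 375. ]
```

View pics/scene0.png

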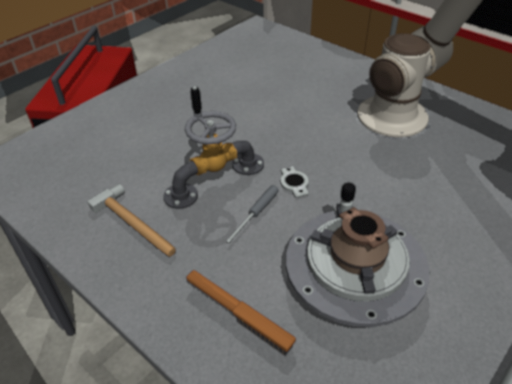

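View pics/side0.png

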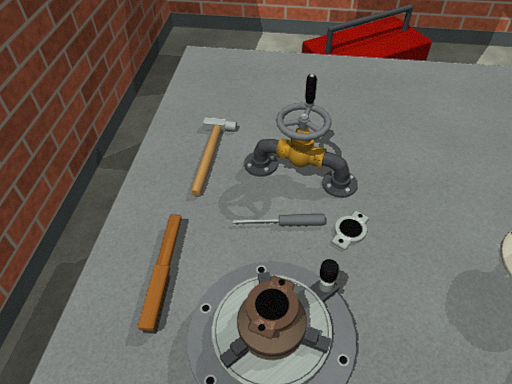

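Both views show the knob (scene 348,190 / side 329,270), the handle (scene 196,100 / side 311,88) and the ring holes. I'll triangulate them and fit the axes.

```bash
python3 - <<'E'
from h import *
from scipy.optimize import least_squares
from scipy.spatial.transform import Rotation as Ro
np.set_printoptions(precision=2,suppress=True)
H={"scene":[(297,227),(308,290),(371,314),(421,283),(404,233)],"side":[(261,269),(205,309),(210,380),(343,360)]}
P=[]
for c in H:
    for p in H[c]: P.append(atz(c,p,50)[:2])
P=np.array(P);print(P)
f=least_squares(lambda q:np.hypot(*(P-q).T)-125,[540,240]);print("axis",f.x,f.fun)
a=np.degrees(np.arctan2(*(P-f.x).T[::-1]));print("ang",a)
for n in ["plunger_knob","handle"]:
    arm.get_image("scene");arm.get_image("side")
    L={}
    for c in ["scene","side"]:
        m=arm.masks_of(c,n)
        for x in m[:2]:
            ys,xs=np.nonzero(x["pixels"]); print(n,c,x["p"],x["location"],xs.min(),xs.max(),ys.min(),ys.max(),len(xs))
        L[c]=m[0]["location"]
    print(n,tri(ray("scene",L["scene"]),ray("side",L["side"])))
print("wheel",tri(ray("scene",(211,127)),ray("side",(304,121))), atz("scene",(211,127),166),atz("side",(304,121),166))
for c,p,k in [("scene",(196,99),(348,190)),("side",(311,88),(329,270))]: print(atz(c,p,214),atz(c,k,122))
s=arm.read_state();print(s["ee_rot"],Ro.from_quat(s["ee_rot"]).as_matrix())
E
```

```text
[[558.22  88.24]
 [671.77 203.95]
 [638.19 323.16]
 [516.32 359.22]
 [424.02 270.5 ]
 [584.17 109.42]
 [672.1  201.93]
 [638.29 319.35]
 [429.21 262.58]]
axis [548.77 228.93] [16.01  0.51  4.91  9.27  6.5  -0.36  1.24  2.24 -0.79]
ang [-86.16 -11.48  46.5  103.99 161.57 -73.5  -12.35  45.29 164.28]
plunger_knob scene 0.83 [348.3, 191.0] 340 354 182 201 242
plunger_knob scene 0.69 [355.4, 267.4] 286 428 182 326 13615
plunger_knob side 0.89 [326.2, 273.0] 320 338 259 282 367
plunger_knob side 0.22 [274.0, 327.1] 188 355 259 383 17567
plunger_knob (array([467.67, 149.45, 128.45]), np.float64(2.2548796830535154))
handle scene 0.79 [192.7, 100.5] 190 201 86 113 267
handle side 0.66 [311.7, 87.7] 306 316 75 103 257
handle (array([ 519.55, -257.13,  206.15]), np.float64(3.706780967084387))
wheel (array([ 529.49, -191.16,  167.07]), np.float64(2.8584980409478664)) [ 529.72 -190.24  166.  ] [ 529.31 -194.71  166.  ]
[ 519.77 -243.74  214.  ] [458.82 142.83 122.  ]
[ 520.73 -247.8   214.  ] [462.74 140.45 122.  ]
[-0.11 -0.7   0.7   0.11] [[-0.95  0.   -0.3 ]
 [ 0.3  -0.   -0.95]
 [-0.   -1.    0.  ]]
```

```bash
cat >> h.py <<'E'
from scipy.spatial.transform import Rotation as Ro
def d(target):
    s=arm.read_state(); M=Ro.from_quat(s["ee_rot"]).as_matrix()
    return M.T@(np.array(target)-s["position"])
E
python3 -m creep '[{"delta_pos":[0,0,0],"rot":[0,0.12,0],"jaw":75},{"delta_pos":[0,0,0],"rot":[0,0.12,0],"jaw":75},{"delta_pos":[0,0,0],"rot":[0,0.12,0],"jaw":75},{"delta_pos":[0,0,0],"rot":[0,0.12,0],"jaw":75},{"delta_pos":[0,0,0],"rot":[0,0.12,0],"jaw":75},{"delta_pos":[0,0,0],"rot":[0,0.12,0],"jaw":75},{"delta_pos":[0,0,0],"rot":[0,0.12,0],"jaw":75},{"delta_pos":[0,0,0],"rot":[0,0.12,0],"jaw":75},{"delta_pos":[0,0,0],"rot":[0,0.12,0],"jaw":75},{"delta_pos":[0,0,0],"rot":[0,0.12,0],"jaw":75}]'
python3 -m creep '[{"delta_pos":[0,0,0],"rot":[0,0.12,0],"jaw":75},{"delta_pos":[0,0,0],"rot":[0,0.12,0],"jaw":75},{"delta_pos":[0,0,0],"rot":[0,0.12,0],"jaw":75},{"delta_pos":[0,0,0],"rot":[0,0.12,0],"jaw":75},{"delta_pos":[0,0,0],"rot":[0,0.12,0],"jaw":75},{"delta_pos":[0,0,0],"rot":[0,0.12,0],"jaw":75},{"delta_pos":[0,0,0],"rot":[0,0.12,0],"jaw":75},{"delta_pos":[0,0,0],"rot":[0,0,0],"jaw":75},{"delta_pos":[-10,0,-39],"rot":[0,0,0],"jaw":75},{"delta_pos":[-10,0,-39],"rot":[0,0,0],"jaw":75}]'
python3 - <<'E'
from h import *
from scipy.optimize import least_squares
np.set_printoptions(precision=3,suppress=True)
print(d([461,142,200]), arm.read_state()["joints"])
H={"scene":[(308,290),(371,314),(421,283),(404,233)],"side":[(261,269),(205,309),(210,380),(343,360)]}
P=np.array([atz(c,p,50)[:2] for c in H for p in H[c]])
def m(q):
    r=P-q[:2]; a=np.arctan2(r[:,1],r[:,0]); k=np.round((a-q[2])/(np.pi/3)); b=q[2]+k*np.pi/3
    return (P-q[:2]-125*np.c_[np.cos(b),np.sin(b)]).ravel()
f=least_squares(m,[550,230,np.radians(-14)]);print(f.x,np.degrees(f.x[2]),f.fun)
E
```

```text
clock: 1.98
position: [186.3, 596.5, 231.3]
ee_rot: [-0.484, -0.515, 0.515, 0.484]
contact_force: [-0.0, -0.3, -0.0]
gripper_width: 75.0
clock: 2.82
position: [227.9, 528.0, 230.4]
ee_rot: [0.651, 0.277, -0.277, -0.65]
contact_force: [0.9, -0.1, 0.1]
gripper_width: 75.3
[-116.628   30.714 -435.556] [ 1.445  0.301 -0.119  0.    -1.152 -2.211]
[549.729 234.1    -0.259] -14.826228712874116 [ 1.205  1.834  0.341  0.408 -0.694  4.476 -4.867  4.419  1.72  -4.039
  1.529 -0.186  0.445 -3.408  0.32  -3.503]
```

```bash

python3 -m creep '[{"delta_pos":[-10.5,0,-39.5],"rot":[0,0,0],"jaw":75},{"delta_pos":[-10.5,0,-39.5],"rot":[0,0,0],"jaw":75},{"delta_pos":[-10.5,0,-39.5],"rot":[0,0,0],"jaw":75},{"delta_pos":[-10.5,0,-39.5],"rot":[0,0,0],"jaw":75},{"delta_pos":[-10.5,0,-39.5],"rot":[0,0,0],"jaw":75},{"delta_pos":[-10.5,0,-39.5],"rot":[0,0,0],"jaw":75},{"delta_pos":[-10.5,0,-39.5],"rot":[0,0,0],"jaw":75},{"delta_pos":[-10.5,0,-39.5],"rot":[0,0,0],"jaw":75},{"delta_pos":[-10.5,0,-39.5],"rot":[0,0,0],"jaw":75},{"delta_pos":[-10.5,0,-39.5],"rot":[0,0,0],"jaw":75}]'
python3 - <<'E'
from h import *
np.set_printoptions(precision=2,suppress=True)
print(d([461,142,200]), arm.read_state()["joints"])
c=arm.calibration("wrist");im=save("wrist","w1")
for n,z in [("plunger_knob",122),("turntable_axis",50)]:
    for x in arm.masks_of("wrist",n)[:2]:
        print(n,x["p"],x["location"],atz("wrist",x["location"],z,c))
print(np.array(c["intrinsics"])[0])
E
```

```text
clock: 3.65
position: [438.7, 175.2, 231.8]
ee_rot: [-0.651, -0.277, 0.276, 0.651]
contact_force: [1.7, 1.2, -0.3]
gripper_width: 75.3
[ -8.44  31.84 -39.13] [ 0.73  0.12 -0.35  0.   -1.1  -1.49]
plunger_knob 0.34 [98.5, 85.9] [476.05   2.87 122.  ]
turntable_axis 0.82 [237.0, 233.6] [515.64 217.79  50.  ]
[297.32   0.   258.21]
```

View pics/w1.png

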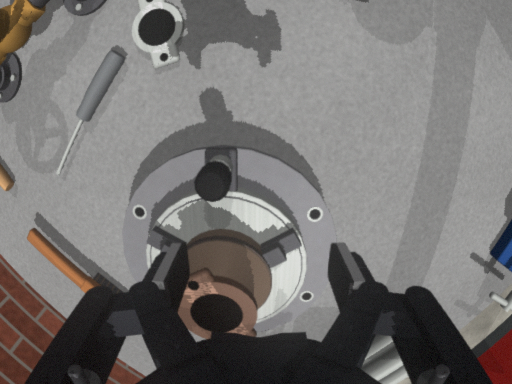

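The wrist view shows the knob top at about (213,181) and ring holes at (140,212), (315,214) and (306,296). I'll project these and check them against the earlier fit.

```bash
python3 - <<'E'
from h import *
from scipy.optimize import least_squares
np.set_printoptions(precision=2,suppress=True)
c=arm.calibration("wrist")
print(d([461,142,200]),-np.array(c["R"]).T@c["t"])
print("knob",atz("wrist",(212,183),140,c),atz("wrist",(213,181),122,c))
W=[atz("wrist",p,50,c)[:2] for p in [(140,212),(315,214),(306,296)]];print(np.array(W))
H={"scene":[(308,290),(371,314),(421,283),(404,233)],"side":[(261,269),(205,309),(210,380),(343,360)]}
P=np.array(W+[atz(c,p,50)[:2] for c in H for p in H[c]])
def m(q):
    r=P-q[:2]; a=np.arctan2(r[:,1],r[:,0]); k=np.round((a-q[2])/(np.pi/3)); b=q[2]+k*np.pi/3
    return (P-q[:2]-125*np.c_[np.cos(b),np.sin(b)]).ravel()
f=least_squares(m,[550,230,np.radians(-14)]);print(f.x,np.degrees(f.x[2]),f.fun)
a=np.degrees(f.x[2])
for k in (-120,-60): b=np.radians(a+k);print(f.x[:2]+125*np.array([np.cos(b),np.sin(b)]))
E
```

```text
[ -7.95  31.38 -38.54] [381.28 116.25 375.11]
knob [459.9  141.32 140.  ] [463.89 142.6  122.  ]
[[584.1  111.32]
 [430.39 263.95]
 [519.35 352.13]]
[550.26 233.47  -0.26] -14.731021882084715 [ 0.92 -1.56  1.02 -1.3   2.01 -1.92  0.62  2.27 -0.04  0.9  -1.02  5.16
 -5.34  5.25  0.99 -3.46  0.95  0.25  0.06 -2.92 -0.16 -2.67]
[462.29 144.66]
[583.18 112.88]
```

```bash

python3 -m creep '[{"delta_pos":[-4,0,-19],"rot":[0,0,0],"jaw":70},{"delta_pos":[-3.7,0,-19.2],"rot":[0,0,0],"jaw":70},{"delta_pos":[0,0,0],"rot":[0,0,0],"jaw":70},{"delta_pos":[0,25,0],"rot":[0,0,0],"jaw":70},{"delta_pos":[0,25,0],"rot":[0,0,0],"jaw":70},{"delta_pos":[0,25,0],"rot":[0,0,0],"jaw":70},{"delta_pos":[0,20,0],"rot":[0,0,0],"jaw":70},{"delta_pos":[0,16,0],"rot":[0,0,0],"jaw":70},{"delta_pos":[0,15,0],"rot":[0,0,0],"jaw":70},{"delta_pos":[0,0,0],"rot":[0,0,0],"jaw":70}]'
python3 - <<'E'
from h import *
np.set_printoptions(precision=2,suppress=True)
print(d([461,142.5,105]));save("side","s1");save("wrist","w2")
a=cv2.imread("pics/s1.png")[200:384,200:445];b=cv2.imread("pics/w2.png")
cv2.imwrite("pics/c2.png",np.hstack([cv2.resize(a,(400,300)),cv2.resize(b,(400,300))]))
E
```

```text
clock: 4.63
position: [457.7, 145.1, 102.6]
ee_rot: [0.651, 0.274, -0.278, -0.651]
contact_force: [-0.6, -0.2, 0.1]
gripper_width: 70.2
[ 0.43 -2.38 -4.17]
```

View pics/c2.png

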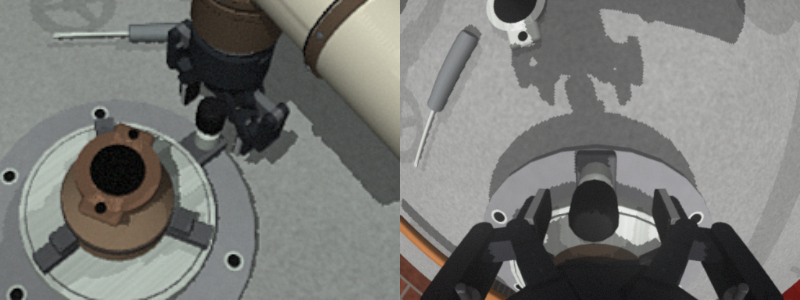

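Both views show the knob centred between the fingers, about 4 mm towards the image-left finger. I'll shift and close.

```bash

python3 -m creep '[{"delta_pos":[0,0,-2],"rot":[0,0,0],"jaw":70},{"delta_pos":[0,-2,-2],"rot":[0,0,0],"jaw":60},{"delta_pos":[0,0,0],"rot":[0,0,0],"jaw":20},{"delta_pos":[0,0,0],"rot":[0,0,0],"jaw":20},{"delta_pos":[0,0,0],"rot":[0,0,0],"jaw":20},{"delta_pos":[0,0,0],"rot":[0,0,0],"jaw":20},{"delta_pos":[0,0,0],"rot":[0,0,0],"jaw":20},{"delta_pos":[0,0,0],"rot":[0,0,0],"jaw":20},{"delta_pos":[0,0,0],"rot":[0,0,0],"jaw":20},{"delta_pos":[0,0,0],"rot":[0,0,0],"jaw":20}]'
python3 -m creep '[{"delta_pos":[0,-2,0],"rot":[0,0,0],"jaw":20},{"delta_pos":[0,-2,0],"rot":[0,0,0],"jaw":20},{"delta_pos":[0,-2,0],"rot":[0,0,0],"jaw":20},{"delta_pos":[0,-2,0],"rot":[0,0,0],"jaw":20},{"delta_pos":[0,-2,0],"rot":[0,0,0],"jaw":20},{"delta_pos":[0,-2,0],"rot":[0,0,0],"jaw":20},{"delta_pos":[0,-2,0],"rot":[0,0,0],"jaw":20},{"delta_pos":[0,0,0],"rot":[0,0,0],"jaw":20},{"delta_pos":[0,0,0],"rot":[0,0,0],"jaw":20},{"delta_pos":[0,0,0],"rot":[0,0,0],"jaw":20}]'
python3 - <<'E'
from h import *
np.set_printoptions(precision=2,suppress=True)
s=arm.read_state();print(s["position"],s["contact_force"],s["gripper_width"],Ro.from_quat(s["ee_rot"]).as_matrix())
E
```

```text
clock: 5.57
position: [463.4, 142.2, 108.4]
ee_rot: [0.651, 0.276, -0.275, -0.651]
contact_force: [-1.7, -0.6, 6.2]
gripper_width: 29.3
clock: 6.4
position: [463.1, 142.3, 121.3]
ee_rot: [-0.651, -0.275, 0.275, 0.652]
contact_force: [4.3, 2.8, -7.6]
gripper_width: 29.3
[463.1  142.32 121.3 ] [ 4.29  2.83 -7.63] 29.309633414080007 [[ 0.7   0.   -0.72]
 [ 0.72  0.    0.7 ]
 [ 0.   -1.   -0.  ]]
```

```bash

python3 -m creep '[{"delta_pos":[0.34,0,-6.54],"rot":[0,-0.05236,0],"jaw":20},{"delta_pos":[0.69,0,-13.07],"rot":[0,-0.1047,0],"jaw":20},{"delta_pos":[0.69,0,-13.07],"rot":[0,-0.1047,0],"jaw":20},{"delta_pos":[0.69,0,-13.07],"rot":[0,-0.1047,0],"jaw":20},{"delta_pos":[0.69,0,-13.07],"rot":[0,-0.1047,0],"jaw":20},{"delta_pos":[0.69,0,-13.07],"rot":[0,-0.1047,0],"jaw":20},{"delta_pos":[0.69,0,-13.07],"rot":[0,-0.1047,0],"jaw":20},{"delta_pos":[0.17,0,-6.54],"rot":[0,-0.05236,0],"jaw":20},{"delta_pos":[0,0,0],"rot":[0,0,0],"jaw":20},{"delta_pos":[0,0,0],"rot":[0,0,0],"jaw":20}]'
python3 - <<'E'
from h import *
np.set_printoptions(precision=2,suppress=True)
s=arm.read_state();r=s["position"][:2]-[549.5,231.5]
print(s["position"],s["contact_force"],s["wrist_torque"],s["gripper_width"],np.hypot(*r),np.degrees(np.arctan2(r[1],r[0])),d([583,111.5,121]))
print(Ro.from_quat(s["ee_rot"]).as_matrix())
E
```

```text
clock: 7.23
position: [544.5, 106.8, 120.3]
ee_rot: [-0.51, -0.489, 0.49, 0.511]
contact_force: [1.6, 2.6, -9.2]
gripper_width: 29.0
[544.52 106.76 120.34] [ 1.61  2.65 -9.17] [ 0.71 -0.72 -0.15] 29.02052265686485 124.83611653882895 -92.284717946822 [  6.32  -0.75 -38.25]
[[ 0.04 -0.   -1.  ]
 [ 1.   -0.    0.04]
 [-0.   -1.    0.  ]]
```

```bash

python3 -m creep '[{"delta_pos":[0.39,0,-9.9],"rot":[0,-0.0794,0],"jaw":20},{"delta_pos":[0.39,0,-9.9],"rot":[0,-0.0794,0],"jaw":20},{"delta_pos":[0.39,0,-9.9],"rot":[0,-0.0794,0],"jaw":20},{"delta_pos":[0.39,0,-9.9],"rot":[0,-0.0794,0],"jaw":20},{"delta_pos":[0,0,0],"rot":[0,0,0],"jaw":20},{"delta_pos":[0,0,0],"rot":[0,0,0],"jaw":20},{"delta_pos":[0,2,0],"rot":[0,0,0],"jaw":20},{"delta_pos":[0,2,0],"rot":[0,0,0],"jaw":20},{"delta_pos":[0,0,0],"rot":[0,0,0],"jaw":20},{"delta_pos":[0,0,0],"rot":[0,0,0],"jaw":20}]'
python3 - <<'E'
from h import *
np.set_printoptions(precision=2,suppress=True)
s=arm.read_state();r=s["position"][:2]-[549.5,231.5]
print(s["position"],s["contact_force"],s["gripper_width"],np.hypot(*r),np.degrees(np.arctan2(r[1],r[0])))
p=np.array([463.2,142.25])-[549.5,231.5];a=np.radians(60)
t=np.array([[np.cos(a),-np.sin(a)],[np.sin(a),np.cos(a)]])@p+[549.5,231.5];print("target",t,d([*t,108.4]))
print(Ro.from_quat(s["ee_rot"]).as_matrix())
E
```

```text
clock: 8.07
position: [583.6, 111.1, 117.0]
ee_rot: [-0.426, -0.564, 0.565, 0.426]
contact_force: [1.1, -0.5, -8.7]
gripper_width: 29.1
[583.59 111.11 117.03] [ 1.11 -0.55 -8.69] 29.065204554753375 125.12220338616456 -74.18977655986401
target [583.64 112.14] [ 0.97  8.63 -0.35]
[[-0.27 -0.   -0.96]
 [ 0.96 -0.   -0.27]
 [-0.   -1.    0.  ]]
```

```bash

python3 -m creep '[{"delta_pos":[0,1,0],"rot":[0,0,0],"jaw":20},{"delta_pos":[0,1,0],"rot":[0,0,0],"jaw":20},{"delta_pos":[0,1,0],"rot":[0,0,0],"jaw":20},{"delta_pos":[0,1,0],"rot":[0,0,0],"jaw":20},{"delta_pos":[0,1,0],"rot":[0,0,0],"jaw":20},{"delta_pos":[0,1,0],"rot":[0,0,0],"jaw":20},{"delta_pos":[0,1,0],"rot":[0,0,0],"jaw":20},{"delta_pos":[0,1,0],"rot":[0,0,0],"jaw":20},{"delta_pos":[0,0,0],"rot":[0,0,0],"jaw":20},{"delta_pos":[0,0,0],"rot":[0,0,0],"jaw":20}]'
python3 - <<'E'
from h import *
np.set_printoptions(precision=2,suppress=True)
s=arm.read_state();r=s["position"][:2]-[549.5,231.5]
print(s["position"],s["contact_force"],s["gripper_width"],np.hypot(*r),np.degrees(np.arctan2(r[1],r[0])))
E
```

```text
clock: 8.9
position: [584.5, 111.4, 109.3]
ee_rot: [-0.426, -0.564, 0.565, 0.426]
contact_force: [-0.4, -3.0, -5.1]
gripper_width: 29.2
[584.46 111.38 109.26] [-0.4  -2.99 -5.13] 29.176778117894994 125.10057676105994 -73.77196839407183
```

```bash

python3 -m creep '[{"delta_pos":[0,0,0],"rot":[0,0,0],"jaw":65},{"delta_pos":[0,0,0],"rot":[0,0,0],"jaw":65},{"delta_pos":[0,0,0],"rot":[0,0,0],"jaw":65},{"delta_pos":[0,0,0],"rot":[0,0,0],"jaw":65},{"delta_pos":[0,0,0],"rot":[0,0,0],"jaw":65},{"delta_pos":[0,-20,0],"rot":[0,0,0],"jaw":65},{"delta_pos":[0,-35,0],"rot":[0,0,0],"jaw":65},{"delta_pos":[0,-40,0],"rot":[0,0,0],"jaw":65},{"delta_pos":[0,-40,0],"rot":[0,0,0],"jaw":65},{"delta_pos":[0,-40,0],"rot":[0,0,0],"jaw":65}]'
python3 - <<'E'
from h import *
np.set_printoptions(precision=2,suppress=True)
print(arm.read_state()["gripper_width"]);c=arm.calibration("wrist");save("wrist","w3");save("side","s3")
a=cv2.imread("pics/s3.png");b=cv2.imread("pics/w3.png")
cv2.imwrite("pics/c3.png",np.vstack([np.hstack([cv2.resize(a[220:384,180:380],(400,328)),cv2.resize(b[60:224,150:350],(400,328))])]))
for cam in ["side","wrist"]:
    for x in arm.masks_of(cam,"plunger_knob")[:1]:
        ys,xs=np.nonzero(x["pixels"]);print(cam,x["p"],x["location"],xs.min(),xs.max(),ys.min(),ys.max(),atz(cam,x["location"],122))
# predicted knob top/bottom if home vs riding
cal=arm.calibration("side");K=np.array(cal["intrinsics"])
for z in (104,114,140,150):
    q=K@(np.array(cal["R"])@np.array([584,111.5,z])+cal["t"]);print(z,q[:2]/q[2])
print(d([520,-246,290]))
E
```

```text
clock: 9.73
position: [584.4, 111.5, 286.7]
ee_rot: [0.426, 0.565, -0.564, -0.425]
contact_force: [0.9, 1.7, 0.2]
gripper_width: 65.1
65.08034941456297
side 0.86 [259.8, 250.0] 252 269 237 259 [584.85 114.46 122.  ]
wrist 0.81 [261.4, 172.3] 245 273 155 189 [582.23 112.91 122.  ]
104 [260.61 254.25]
114 [260.55 251.16]
140 [260.37 242.84]
150 [260.3  239.52]
[-326.29   -4.89  160.89]
```

View pics/c3.png

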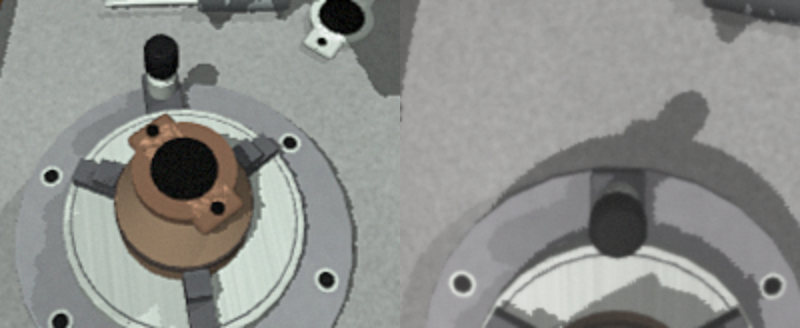

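The side view has the knob sitting low on its sleeve at the next hole (259,250). The offsets match home and the force fell to 5 N. Next, the handle.

```bash

python3 -m creep '[{"delta_pos":[-36.2,-0.5,17.9],"rot":[0,0,0],"jaw":65},{"delta_pos":[-36.2,-0.5,17.9],"rot":[0,0,0],"jaw":65},{"delta_pos":[-36.2,-0.5,17.9],"rot":[0,0,0],"jaw":65},{"delta_pos":[-36.2,-0.5,17.9],"rot":[0,0,0],"jaw":65},{"delta_pos":[-36.2,-0.5,17.9],"rot":[0,0,0],"jaw":65},{"delta_pos":[-36.2,-0.5,17.9],"rot":[0,0,0],"jaw":65},{"delta_pos":[-36.2,-0.5,17.9],"rot":[0,0,0],"jaw":65},{"delta_pos":[-36.2,-0.5,17.9],"rot":[0,0,0],"jaw":65},{"delta_pos":[-36.2,-0.5,17.9],"rot":[0,0,0],"jaw":65},{"delta_pos":[0,0,0],"rot":[0,0,0],"jaw":65}]'
python3 - <<'E'
from h import *
np.set_printoptions(precision=2,suppress=True)
s=arm.read_state();print(s["joints"]);c=arm.calibration("wrist");save("wrist","w4")
for n in ["handle","valve"]:
  for x in arm.masks_of("wrist",n)[:2]:
        ys,xs=np.nonzero(x["pixels"]);print(n,x["p"],x["location"],xs.min(),xs.max(),ys.min(),ys.max(),atz("wrist",x["location"],214,c))
E
```

```text
clock: 10.77
position: [517.0, -251.2, 286.7]
ee_rot: [-0.427, -0.562, 0.564, 0.429]
contact_force: [0.7, 0.6, -0.4]
gripper_width: 65.1
[-0.17  0.27 -0.02  0.   -1.28  0.44]
valve 0.8 [240.7, 226.5] 171 288 174 282 [ 524.75 -226.33  214.  ]
```

View pics/w4.png

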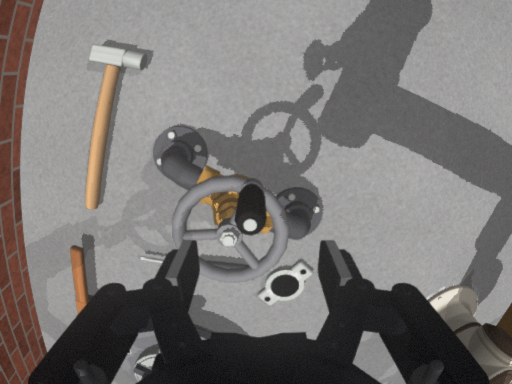

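Wrist view: the handle's top is at about (250,225), its foot at (253,184), and the wheel hub at (229,238).

```bash

python3 - <<'E'
from h import *
np.set_printoptions(precision=2,suppress=True)
c=arm.calibration("wrist")
print("top",atz("wrist",(250,225),248,c),"mid",atz("wrist",(252,206),214,c),"hub",atz("wrist",(229,238),172,c),"rimc",atz("wrist",(230.5,228),166,c))
t=[519.5,-246,206];print(d(t),d([529.5,-193,0]))
E
```

```text
top [ 522.9  -240.08  248.  ] mid [ 522.25 -240.62  214.  ] hub [ 531.27 -185.29  172.  ] rimc [ 532.23 -193.41  166.  ]
[-0.28 81.15 -1.12] [ 47.6  287.18 -25.74]
```

```bash

python3 -m creep '[{"delta_pos":[1.7,0,-3.2],"rot":[0,0,0],"jaw":65},{"delta_pos":[0,15,0],"rot":[0,0,0],"jaw":65},{"delta_pos":[0,20,0],"rot":[0,0,0],"jaw":65},{"delta_pos":[0,20,0],"rot":[0,0,0],"jaw":65},{"delta_pos":[0,15,0],"rot":[0,0,0],"jaw":65},{"delta_pos":[0,13,0],"rot":[0,0,0],"jaw":65},{"delta_pos":[0,0,0],"rot":[0,0,0],"jaw":45},{"delta_pos":[0,0,0],"rot":[0,0,0],"jaw":40},{"delta_pos":[0,0,0],"rot":[0,0,0],"jaw":30},{"delta_pos":[0,0,0],"rot":[0,0,0],"jaw":30}]'
python3 - <<'E'
from h import *
np.set_printoptions(precision=2,suppress=True)
s=arm.read_state();print(s["position"],s["contact_force"],s["gripper_width"]);save("wrist","w5");save("side","s5")
a=cv2.imread("pics/s5.png");b=cv2.imread("pics/w5.png")
cv2.imwrite("pics/c5.png",np.hstack([cv2.resize(a[40:204,220:420],(400,328)),cv2.resize(b[128:374,100:400],(400,328))]))
E
```

```text
clock: 11.75
position: [522.8, -243.0, 207.1]
ee_rot: [0.426, 0.565, -0.565, -0.425]
contact_force: [0.4, -0.2, 0.8]
gripper_width: 29.9
[ 522.82 -243.05  207.1 ] [ 0.45 -0.19  0.78] 29.8613979075397
```

View pics/c5.png

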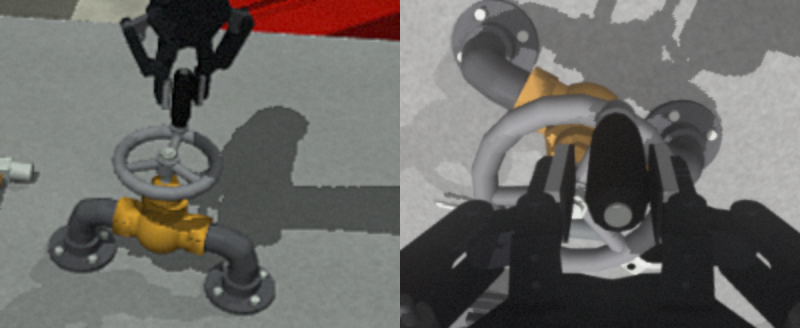

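The handle is centred between the pads and the body is clear of it. I'll close, and print steps for the clockwise turn.

```bash

python3 -m creep '[{"delta_pos":[0,0,0],"rot":[0,0,0],"jaw":12},{"delta_pos":[0,0,0],"rot":[0,0,0],"jaw":12},{"delta_pos":[0,0,0],"rot":[0,0,0],"jaw":12},{"delta_pos":[0,0,0],"rot":[0,0,0],"jaw":12},{"delta_pos":[0,0,0],"rot":[0,0,0],"jaw":12},{"delta_pos":[0,0,0],"rot":[0,0,0],"jaw":12},{"delta_pos":[0,0,0],"rot":[0,0,0],"jaw":12},{"delta_pos":[0,0,0],"rot":[0,0,0],"jaw":12},{"delta_pos":[0,0,0],"rot":[0,0,0],"jaw":12},{"delta_pos":[0,0,0],"rot":[0,0,0],"jaw":12}]'
cat >> h.py <<'E'
def steps(axis,n,deg,R=52,th=None):
    """n chord steps (tool x,z) of deg each (+ = anticlockwise from above)"""
    s=arm.read_state(); M=Ro.from_quat(s["ee_rot"]).as_matrix(); r=s["position"][:2]-axis
    t0=np.arctan2(r[1],r[0]) if th is None else np.radians(th)
    print("pos",s["position"].round(2),"F",np.round(s["contact_force"],1),"w",round(s["gripper_width"],1),"r",np.hypot(*r).round(2),"th",np.degrees(t0).round(2))
    t=t0+np.radians(deg)*np.arange(n+1); p=R*np.c_[np.cos(t),np.sin(t),0*t]
    for q in np.diff(p,axis=0)@M: print("[%.1f,0,%.1f]"%(q[0],q[2]),end=" ")
    print()
E
python3 -c "
from h import *
steps([530,-193],12,-12)"
```

```text
clock: 12.68
position: [522.0, -243.7, 206.9]
ee_rot: [0.426, 0.565, -0.565, -0.425]
contact_force: [-1.9, 1.4, 5.1]
gripper_width: 21.5
pos [ 522.01 -243.66  206.91] F [-1.9  1.4  5.1] w 21.5 r 51.29 th -98.96
[5.6,0,9.3] [7.4,0,8.0] [8.9,0,6.2] [10.0,0,4.3] [10.7,0,2.1] [10.9,0,-0.2] [10.6,0,-2.4] [9.9,0,-4.6] [8.7,0,-6.5] [7.1,0,-8.2] [5.3,0,-9.5] [3.2,0,-10.4]
```

```bash

python3 -m creep '[{"delta_pos":[5.6,0,9.3],"rot":[0,0,0],"jaw":12},{"delta_pos":[7.4,0,8.0],"rot":[0,0,0],"jaw":12},{"delta_pos":[8.9,0,6.2],"rot":[0,0,0],"jaw":12},{"delta_pos":[10.0,0,4.3],"rot":[0,0,0],"jaw":12},{"delta_pos":[10.7,0,2.1],"rot":[0,0,0],"jaw":12},{"delta_pos":[10.9,0,-0.2],"rot":[0,0,0],"jaw":12},{"delta_pos":[0,0,0],"rot":[0,0,0],"jaw":12},{"delta_pos":[0,0,0],"rot":[0,0,0],"jaw":12},{"delta_pos":[0,0,0],"rot":[0,0,0],"jaw":12},{"delta_pos":[0,0,0],"rot":[0,0,0],"jaw":12}]'
python3 -c "
from h import *
steps([530,-193],10,-12)"
```

```text
clock: 13.52
position: [478.3, -198.8, 206.9]
ee_rot: [0.425, 0.565, -0.564, -0.426]
contact_force: [-1.9, 2.7, 8.5]
gripper_width: 21.3
pos [ 478.33 -198.78  206.86] F [-1.9  2.7  8.5] w 21.3 r 51.99 th -173.61
[10.5,0,-2.9] [9.6,0,-5.0] [8.4,0,-6.9] [6.7,0,-8.5] [4.8,0,-9.7] [2.7,0,-10.5] [0.5,0,-10.9] [-1.8,0,-10.7] [-4.0,0,-10.1] [-6.0,0,-9.1]
```

```bash

python3 -m creep '[{"delta_pos":[10.5,0,-2.9],"rot":[0,0,0],"jaw":12},{"delta_pos":[9.6,0,-5.0],"rot":[0,0,0],"jaw":12},{"delta_pos":[8.4,0,-6.9],"rot":[0,0,0],"jaw":12},{"delta_pos":[6.7,0,-8.5],"rot":[0,0,0],"jaw":12},{"delta_pos":[4.8,0,-9.7],"rot":[0,0,0],"jaw":12},{"delta_pos":[0,0,0],"rot":[0,0,0],"jaw":12},{"delta_pos":[0,0,0],"rot":[0,0,0],"jaw":12},{"delta_pos":[0,0,0],"rot":[0,0,0],"jaw":12},{"delta_pos":[0,0,0],"rot":[0,0,0],"jaw":12},{"delta_pos":[0,0,0],"rot":[0,0,0],"jaw":12}]'
cat > chk.py <<'E'
import sys
from h import *
s=arm.read_state(); r=s["position"][:2]-[530,-193]; t=np.arctan2(r[1],r[0]); F=np.array(s["contact_force"][:2])
ft=F@[-np.sin(t),np.cos(t)]; fr=F@[np.cos(t),np.sin(t)]
print("th %.2f r %.2f Ft %.1f Fr %.1f Fz %.1f"%(np.degrees(t),np.hypot(*r),ft,fr,s["contact_force"][2]))
sys.exit(abs(ft)>12)
E
python3 chk.py; python3 -c "
from h import *
steps([530,-193],36,-7)"
```

```text
clock: 14.35
position: [499.3, -150.4, 206.9]
ee_rot: [0.425, 0.566, -0.564, -0.426]
contact_force: [-1.3, 6.1, 9.6]
gripper_width: 21.1
th 125.79 r 52.57 Ft -2.5 Fr 5.7 Fz 9.6
pos [ 499.26 -150.35  206.9 ] F [-1.3  6.1  9.6] w 21.1 r 52.57 th 125.79
[1.8,0,-6.1] [1.0,0,-6.3] [0.3,0,-6.3] [-0.5,0,-6.3] [-1.3,0,-6.2] [-2.0,0,-6.0] [-2.8,0,-5.7] [-3.4,0,-5.3] [-4.1,0,-4.9] [-4.6,0,-4.4] [-5.1,0,-3.8] [-5.5,0,-3.1] [-5.9,0,-2.4] [-6.1,0,-1.7] [-6.3,0,-0.9] [-6.3,0,-0.1] [-6.3,0,0.6] [-6.2,0,1.4] [-6.0,0,2.1] [-5.7,0,2.9] [-5.3,0,3.5] [-4.8,0,4.1] [-4.3,0,4.7] [-3.7,0,5.2] [-3.0,0,5.6] [-2.3,0,5.9] [-1.6,0,6.2] [-0.8,0,6.3] [-0.0,0,6.3] [0.7,0,6.3] [1.5,0,6.2] [2.2,0,5.9] [3.0,0,5.6] [3.6,0,5.2] [4.2,0,4.7] [4.8,0,4.2] False
```

```bash

python3 -m creep '[{"delta_pos":[0.9,0,-3.1],"rot":[0,0,0],"jaw":12},{"delta_pos":[0.9,0,-3.1],"rot":[0,0,0],"jaw":12},{"delta_pos":[0,0,0],"rot":[0,0,0],"jaw":12},{"delta_pos":[0,0,0],"rot":[0,0,0],"jaw":12},{"delta_pos":[0,0,0],"rot":[0,0,0],"jaw":12},{"delta_pos":[0,0,0],"rot":[0,0,0],"jaw":12},{"delta_pos":[0,0,0],"rot":[0,0,0],"jaw":12},{"delta_pos":[0,0,0],"rot":[0,0,0],"jaw":12},{"delta_pos":[0,0,0],"rot":[0,0,0],"jaw":12},{"delta_pos":[0,0,0],"rot":[0,0,0],"jaw":12}]' >/dev/null && python3 chk.py &&
python3 -m creep '[{"delta_pos":[0.5,0,-3.2],"rot":[0,0,0],"jaw":12},{"delta_pos":[0.5,0,-3.1],"rot":[0,0,0],"jaw":12},{"delta_pos":[0,0,0],"rot":[0,0,0],"jaw":12},{"delta_pos":[0,0,0],"rot":[0,0,0],"jaw":12},{"delta_pos":[0,0,0],"rot":[0,0,0],"jaw":12},{"delta_pos":[0,0,0],"rot":[0,0,0],"jaw":12},{"delta_pos":[0,0,0],"rot":[0,0,0],"jaw":12},{"delta_pos":[0,0,0],"rot":[0,0,0],"jaw":12},{"delta_pos":[0,0,0],"rot":[0,0,0],"jaw":12},{"delta_pos":[0,0,0],"rot":[0,0,0],"jaw":12}]' >/dev/null && python3 chk.py &&
python3 -m creep '[{"delta_pos":[0.2,0,-3.2],"rot":[0,0,0],"jaw":12},{"delta_pos":[0.1,0,-3.1],"rot":[0,0,0],"jaw":12},{"delta_pos":[0,0,0],"rot":[0,0,0],"jaw":12},{"delta_pos":[0,0,0],"rot":[0,0,0],"jaw":12},{"delta_pos":[0,0,0],"rot":[0,0,0],"jaw":12},{"delta_pos":[0,0,0],"rot":[0,0,0],"jaw":12},{"delta_pos":[0,0,0],"rot":[0,0,0],"jaw":12},{"delta_pos":[0,0,0],"rot":[0,0,0],"jaw":12},{"delta_pos":[0,0,0],"rot":[0,0,0],"jaw":12},{"delta_pos":[0,0,0],"rot":[0,0,0],"jaw":12}]' >/dev/null && python3 chk.py &&
python3 -m creep '[{"delta_pos":[-0.2,0,-3.2],"rot":[0,0,0],"jaw":12},{"delta_pos":[-0.3,0,-3.1],"rot":[0,0,0],"jaw":12},{"delta_pos":[0,0,0],"rot":[0,0,0],"jaw":12},{"delta_pos":[0,0,0],"rot":[0,0,0],"jaw":12},{"delta_pos":[0,0,0],"rot":[0,0,0],"jaw":12},{"delta_pos":[0,0,0],"rot":[0,0,0],"jaw":12},{"delta_pos":[0,0,0],"rot":[0,0,0],"jaw":12},{"delta_pos":[0,0,0],"rot":[0,0,0],"jaw":12},{"delta_pos":[0,0,0],"rot":[0,0,0],"jaw":12},{"delta_pos":[0,0,0],"rot":[0,0,0],"jaw":12}]' >/dev/null && python3 chk.py &&
python3 -m creep '[{"delta_pos":[-0.6,0,-3.1],"rot":[0,0,0],"jaw":12},{"delta_pos":[-0.7,0,-3.1],"rot":[0,0,0],"jaw":12},{"delta_pos":[0,0,0],"rot":[0,0,0],"jaw":12},{"delta_pos":[0,0,0],"rot":[0,0,0],"jaw":12},{"delta_pos":[0,0,0],"rot":[0,0,0],"jaw":12},{"delta_pos":[0,0,0],"rot":[0,0,0],"jaw":12},{"delta_pos":[0,0,0],"rot":[0,0,0],"jaw":12},{"delta_pos":[0,0,0],"rot":[0,0,0],"jaw":12},{"delta_pos":[0,0,0],"rot":[0,0,0],"jaw":12},{"delta_pos":[0,0,0],"rot":[0,0,0],"jaw":12}]' >/dev/null && python3 chk.py &&
python3 -m creep '[{"delta_pos":[-1,0,-3],"rot":[0,0,0],"jaw":12},{"delta_pos":[-1,0,-3],"rot":[0,0,0],"jaw":12},{"delta_pos":[0,0,0],"rot":[0,0,0],"jaw":12},{"delta_pos":[0,0,0],"rot":[0,0,0],"jaw":12},{"delta_pos":[0,0,0],"rot":[0,0,0],"jaw":12},{"delta_pos":[0,0,0],"rot":[0,0,0],"jaw":12},{"delta_pos":[0,0,0],"rot":[0,0,0],"jaw":12},{"delta_pos":[0,0,0],"rot":[0,0,0],"jaw":12},{"delta_pos":[0,0,0],"rot":[0,0,0],"jaw":12},{"delta_pos":[0,0,0],"rot":[0,0,0],"jaw":12}]' >/dev/null && python3 chk.py
python3 -c "
from h import *
steps([530,-193],30,-7)"
```

```text
th 119.94 r 52.62 Ft 1.3 Fr 6.0 Fz 10.2
pos [ 503.74 -147.41  206.86] F [-4.1  4.5 10.2] w 21.0 r 52.62 th 119.94
[1.2,0,-6.2] [0.4,0,-6.3] [-0.4,0,-6.3] [-1.2,0,-6.2] [-1.9,0,-6.1] [-2.6,0,-5.8] [-3.3,0,-5.4] [-4.0,0,-5.0] [-4.5,0,-4.4] [-5.0,0,-3.9] [-5.5,0,-3.2] [-5.8,0,-2.5] [-6.1,0,-1.8] [-6.3,0,-1.0] [-6.3,0,-0.3] [-6.3,0,0.5] [-6.2,0,1.3] [-6.0,0,2.0] [-5.7,0,2.7] [-5.4,0,3.4] [-4.9,0,4.0] [-4.4,0,4.6] [-3.8,0,5.1] [-3.1,0,5.5] [-2.4,0,5.9] [-1.7,0,6.1] [-0.9,0,6.3] [-0.2,0,6.3] [0.6,0,6.3] [1.4,0,6.2] False
```

```bash
sed -i 's/sys.exit(.*/sys.exit(int(abs(ft)>14))/' chk.py
python3 -m creep '[{"delta_pos":[0.6,0,-3.2],"rot":[0,0,0],"jaw":12},{"delta_pos":[0.6,0,-3.1],"rot":[0,0,0],"jaw":12},{"delta_pos":[0,0,0],"rot":[0,0,0],"jaw":12},{"delta_pos":[0,0,0],"rot":[0,0,0],"jaw":12},{"delta_pos":[0,0,0],"rot":[0,0,0],"jaw":12},{"delta_pos":[0,0,0],"rot":[0,0,0],"jaw":12},{"delta_pos":[0,0,0],"rot":[0,0,0],"jaw":12},{"delta_pos":[0,0,0],"rot":[0,0,0],"jaw":12},{"delta_pos":[0,0,0],"rot":[0,0,0],"jaw":12},{"delta_pos":[0,0,0],"rot":[0,0,0],"jaw":12}]' >/dev/null && python3 chk.py &&
python3 -m creep '[{"delta_pos":[0.2,0,-3.2],"rot":[0,0,0],"jaw":12},{"delta_pos":[0.2,0,-3.1],"rot":[0,0,0],"jaw":12},{"delta_pos":[0,0,0],"rot":[0,0,0],"jaw":12},{"delta_pos":[0,0,0],"rot":[0,0,0],"jaw":12},{"delta_pos":[0,0,0],"rot":[0,0,0],"jaw":12},{"delta_pos":[0,0,0],"rot":[0,0,0],"jaw":12},{"delta_pos":[0,0,0],"rot":[0,0,0],"jaw":12},{"delta_pos":[0,0,0],"rot":[0,0,0],"jaw":12},{"delta_pos":[0,0,0],"rot":[0,0,0],"jaw":12},{"delta_pos":[0,0,0],"rot":[0,0,0],"jaw":12}]' >/dev/null && python3 chk.py &&
python3 -m creep '[{"delta_pos":[-0.2,0,-3.2],"rot":[0,0,0],"jaw":12},{"delta_pos":[-0.2,0,-3.1],"rot":[0,0,0],"jaw":12},{"delta_pos":[0,0,0],"rot":[0,0,0],"jaw":12},{"delta_pos":[0,0,0],"rot":[0,0,0],"jaw":12},{"delta_pos":[0,0,0],"rot":[0,0,0],"jaw":12},{"delta_pos":[0,0,0],"rot":[0,0,0],"jaw":12},{"delta_pos":[0,0,0],"rot":[0,0,0],"jaw":12},{"delta_pos":[0,0,0],"rot":[0,0,0],"jaw":12},{"delta_pos":[0,0,0],"rot":[0,0,0],"jaw":12},{"delta_pos":[0,0,0],"rot":[0,0,0],"jaw":12}]' >/dev/null && python3 chk.py &&
python3 -m creep '[{"delta_pos":[-0.6,0,-3.1],"rot":[0,0,0],"jaw":12},{"delta_pos":[-0.6,0,-3.1],"rot":[0,0,0],"jaw":12},{"delta_pos":[0,0,0],"rot":[0,0,0],"jaw":12},{"delta_pos":[0,0,0],"rot":[0,0,0],"jaw":12},{"delta_pos":[0,0,0],"rot":[0,0,0],"jaw":12},{"delta_pos":[0,0,0],"rot":[0,0,0],"jaw":12},{"delta_pos":[0,0,0],"rot":[0,0,0],"jaw":12},{"delta_pos":[0,0,0],"rot":[0,0,0],"jaw":12},{"delta_pos":[0,0,0],"rot":[0,0,0],"jaw":12},{"delta_pos":[0,0,0],"rot":[0,0,0],"jaw":12}]' >/dev/null && python3 chk.py &&
python3 -m creep '[{"delta_pos":[-1,0,-3],"rot":[0,0,0],"jaw":12},{"delta_pos":[-1,0,-3],"rot":[0,0,0],"jaw":12},{"delta_pos":[0,0,0],"rot":[0,0,0],"jaw":12},{"delta_pos":[0,0,0],"rot":[0,0,0],"jaw":12},{"delta_pos":[0,0,0],"rot":[0,0,0],"jaw":12},{"delta_pos":[0,0,0],"rot":[0,0,0],"jaw":12},{"delta_pos":[0,0,0],"rot":[0,0,0],"jaw":12},{"delta_pos":[0,0,0],"rot":[0,0,0],"jaw":12},{"delta_pos":[0,0,0],"rot":[0,0,0],"jaw":12},{"delta_pos":[0,0,0],"rot":[0,0,0],"jaw":12}]' >/dev/null && python3 chk.py
python3 -c "
from h import *
steps([530,-193],30,-7)"
```

```text
th 112.72 r 52.66 Ft 1.0 Fr 5.7 Fz 10.3
th 105.53 r 52.68 Ft 0.3 Fr 4.9 Fz 9.1
th 98.33 r 52.69 Ft 1.1 Fr 4.2 Fz 9.4
th 91.15 r 52.69 Ft 0.5 Fr 3.7 Fz 8.4
th 84.03 r 52.67 Ft 1.0 Fr 5.1 Fz 8.1
pos [ 535.48 -140.61  206.89] F [-0.4  5.2  8.1] w 21.5 r 52.67 th 84.03
[-2.7,0,-5.7] [-3.4,0,-5.4] [-4.0,0,-4.9] [-4.6,0,-4.4] [-5.1,0,-3.8] [-5.5,0,-3.1] [-5.9,0,-2.4] [-6.1,0,-1.7] [-6.3,0,-0.9] [-6.3,0,-0.2] [-6.3,0,0.6] [-6.2,0,1.4] [-6.0,0,2.1] [-5.7,0,2.8] [-5.3,0,3.5] [-4.8,0,4.1] [-4.3,0,4.7] [-3.7,0,5.2] [-3.0,0,5.6] [-2.3,0,5.9] [-1.6,0,6.1] [-0.8,0,6.3] [-0.1,0,6.3] [0.7,0,6.3] [1.5,0,6.2] [2.2,0,5.9] [2.9,0,5.6] [3.6,0,5.2] [4.2,0,4.8] [4.8,0,4.2]
```

```bash

python3 -m creep '[{"delta_pos":[-1.4,0,-2.9],"rot":[0,0,0],"jaw":12},{"delta_pos":[-1.3,0,-2.8],"rot":[0,0,0],"jaw":12},{"delta_pos":[0,0,0],"rot":[0,0,0],"jaw":12},{"delta_pos":[0,0,0],"rot":[0,0,0],"jaw":12},{"delta_pos":[0,0,0],"rot":[0,0,0],"jaw":12},{"delta_pos":[0,0,0],"rot":[0,0,0],"jaw":12},{"delta_pos":[0,0,0],"rot":[0,0,0],"jaw":12},{"delta_pos":[0,0,0],"rot":[0,0,0],"jaw":12},{"delta_pos":[0,0,0],"rot":[0,0,0],"jaw":12},{"delta_pos":[0,0,0],"rot":[0,0,0],"jaw":12}]' >/dev/null && python3 chk.py &&
python3 -m creep '[{"delta_pos":[-1.7,0,-2.7],"rot":[0,0,0],"jaw":12},{"delta_pos":[-1.7,0,-2.7],"rot":[0,0,0],"jaw":12},{"delta_pos":[0,0,0],"rot":[0,0,0],"jaw":12},{"delta_pos":[0,0,0],"rot":[0,0,0],"jaw":12},{"delta_pos":[0,0,0],"rot":[0,0,0],"jaw":12},{"delta_pos":[0,0,0],"rot":[0,0,0],"jaw":12},{"delta_pos":[0,0,0],"rot":[0,0,0],"jaw":12},{"delta_pos":[0,0,0],"rot":[0,0,0],"jaw":12},{"delta_pos":[0,0,0],"rot":[0,0,0],"jaw":12},{"delta_pos":[0,0,0],"rot":[0,0,0],"jaw":12}]' >/dev/null && python3 chk.py &&
python3 -m creep '[{"delta_pos":[-2,0,-2.5],"rot":[0,0,0],"jaw":12},{"delta_pos":[-2,0,-2.4],"rot":[0,0,0],"jaw":12},{"delta_pos":[0,0,0],"rot":[0,0,0],"jaw":12},{"delta_pos":[0,0,0],"rot":[0,0,0],"jaw":12},{"delta_pos":[0,0,0],"rot":[0,0,0],"jaw":12},{"delta_pos":[0,0,0],"rot":[0,0,0],"jaw":12},{"delta_pos":[0,0,0],"rot":[0,0,0],"jaw":12},{"delta_pos":[0,0,0],"rot":[0,0,0],"jaw":12},{"delta_pos":[0,0,0],"rot":[0,0,0],"jaw":12},{"delta_pos":[0,0,0],"rot":[0,0,0],"jaw":12}]' >/dev/null && python3 chk.py &&
python3 -m creep '[{"delta_pos":[-2.3,0,-2.2],"rot":[0,0,0],"jaw":12},{"delta_pos":[-2.3,0,-2.2],"rot":[0,0,0],"jaw":12},{"delta_pos":[0,0,0],"rot":[0,0,0],"jaw":12},{"delta_pos":[0,0,0],"rot":[0,0,0],"jaw":12},{"delta_pos":[0,0,0],"rot":[0,0,0],"jaw":12},{"delta_pos":[0,0,0],"rot":[0,0,0],"jaw":12},{"delta_pos":[0,0,0],"rot":[0,0,0],"jaw":12},{"delta_pos":[0,0,0],"rot":[0,0,0],"jaw":12},{"delta_pos":[0,0,0],"rot":[0,0,0],"jaw":12},{"delta_pos":[0,0,0],"rot":[0,0,0],"jaw":12}]' >/dev/null && python3 chk.py &&
python3 -m creep '[{"delta_pos":[-2.6,0,-1.9],"rot":[0,0,0],"jaw":12},{"delta_pos":[-2.5,0,-1.9],"rot":[0,0,0],"jaw":12},{"delta_pos":[0,0,0],"rot":[0,0,0],"jaw":12},{"delta_pos":[0,0,0],"rot":[0,0,0],"jaw":12},{"delta_pos":[0,0,0],"rot":[0,0,0],"jaw":12},{"delta_pos":[0,0,0],"rot":[0,0,0],"jaw":12},{"delta_pos":[0,0,0],"rot":[0,0,0],"jaw":12},{"delta_pos":[0,0,0],"rot":[0,0,0],"jaw":12},{"delta_pos":[0,0,0],"rot":[0,0,0],"jaw":12},{"delta_pos":[0,0,0],"rot":[0,0,0],"jaw":12}]' >/dev/null && python3 chk.py &&
python3 -m creep '[{"delta_pos":[-2.8,0,-1.6],"rot":[0,0,0],"jaw":12},{"delta_pos":[-2.7,0,-1.5],"rot":[0,0,0],"jaw":12},{"delta_pos":[0,0,0],"rot":[0,0,0],"jaw":12},{"delta_pos":[0,0,0],"rot":[0,0,0],"jaw":12},{"delta_pos":[0,0,0],"rot":[0,0,0],"jaw":12},{"delta_pos":[0,0,0],"rot":[0,0,0],"jaw":12},{"delta_pos":[0,0,0],"rot":[0,0,0],"jaw":12},{"delta_pos":[0,0,0],"rot":[0,0,0],"jaw":12},{"delta_pos":[0,0,0],"rot":[0,0,0],"jaw":12},{"delta_pos":[0,0,0],"rot":[0,0,0],"jaw":12}]' >/dev/null && python3 chk.py &&
python3 -m creep '[{"delta_pos":[-3,0,-1.2],"rot":[0,0,0],"jaw":12},{"delta_pos":[-2.9,0,-1.2],"rot":[0,0,0],"jaw":12},{"delta_pos":[0,0,0],"rot":[0,0,0],"jaw":12},{"delta_pos":[0,0,0],"rot":[0,0,0],"jaw":12},{"delta_pos":[0,0,0],"rot":[0,0,0],"jaw":12},{"delta_pos":[0,0,0],"rot":[0,0,0],"jaw":12},{"delta_pos":[0,0,0],"rot":[0,0,0],"jaw":12},{"delta_pos":[0,0,0],"rot":[0,0,0],"jaw":12},{"delta_pos":[0,0,0],"rot":[0,0,0],"jaw":12},{"delta_pos":[0,0,0],"rot":[0,0,0],"jaw":12}]' >/dev/null && python3 chk.py &&
python3 -m creep '[{"delta_pos":[-3.1,0,-0.9],"rot":[0,0,0],"jaw":12},{"delta_pos":[-3,0,-0.8],"rot":[0,0,0],"jaw":12},{"delta_pos":[0,0,0],"rot":[0,0,0],"jaw":12},{"delta_pos":[0,0,0],"rot":[0,0,0],"jaw":12},{"delta_pos":[0,0,0],"rot":[0,0,0],"jaw":12},{"delta_pos":[0,0,0],"rot":[0,0,0],"jaw":12},{"delta_pos":[0,0,0],"rot":[0,0,0],"jaw":12},{"delta_pos":[0,0,0],"rot":[0,0,0],"jaw":12},{"delta_pos":[0,0,0],"rot":[0,0,0],"jaw":12},{"delta_pos":[0,0,0],"rot":[0,0,0],"jaw":12}]' >/dev/null && python3 chk.py &&
python3 -m creep '[{"delta_pos":[-3.2,0,-0.5],"rot":[0,0,0],"jaw":12},{"delta_pos":[-3.1,0,-0.4],"rot":[0,0,0],"jaw":12},{"delta_pos":[0,0,0],"rot":[0,0,0],"jaw":12},{"delta_pos":[0,0,0],"rot":[0,0,0],"jaw":12},{"delta_pos":[0,0,0],"rot":[0,0,0],"jaw":12},{"delta_pos":[0,0,0],"rot":[0,0,0],"jaw":12},{"delta_pos":[0,0,0],"rot":[0,0,0],"jaw":12},{"delta_pos":[0,0,0],"rot":[0,0,0],"jaw":12},{"delta_pos":[0,0,0],"rot":[0,0,0],"jaw":12},{"delta_pos":[0,0,0],"rot":[0,0,0],"jaw":12}]' >/dev/null && python3 chk.py
python3 -c "
from h import *
print(arm.read_state()['clock'])
steps([530,-193],24,-7)"
```

```text
th 76.98 r 52.66 Ft 1.1 Fr 4.0 Fz 7.3
th 69.91 r 52.60 Ft 0.7 Fr 3.0 Fz 6.4
th 62.89 r 52.57 Ft 1.1 Fr 2.6 Fz 7.7
th 55.88 r 52.52 Ft 0.0 Fr 2.2 Fz 7.0
th 48.87 r 52.47 Ft 0.9 Fr 1.5 Fz 6.2
th 41.93 r 52.42 Ft 0.7 Fr 0.2 Fz 6.4
th 34.90 r 52.33 Ft 0.3 Fr 0.6 Fz 6.0
th 27.92 r 52.23 Ft 0.1 Fr 1.4 Fz 6.8
th 20.94 r 52.17 Ft 0.2 Fr 0.6 Fz 6.0
26.85
pos [ 578.73 -174.35  206.9 ] F [0.5 0.4 6. ] w 21.3 r 52.17 th 20.94
[-6.3,0,-0.2] [-6.3,0,0.6] [-6.2,0,1.4] [-6.0,0,2.1] [-5.7,0,2.8] [-5.3,0,3.5] [-4.8,0,4.1] [-4.3,0,4.7] [-3.7,0,5.2] [-3.0,0,5.6] [-2.3,0,5.9] [-1.6,0,6.1] [-0.8,0,6.3] [-0.0,0,6.3] [0.7,0,6.3] [1.5,0,6.2] [2.2,0,5.9] [2.9,0,5.6] [3.6,0,5.2] [4.2,0,4.7] [4.8,0,4.2] [5.2,0,3.6] [5.6,0,2.9] [5.9,0,2.2]
```

```bash

python3 -m creep '[{"delta_pos":[-3.2,0,-0.1],"rot":[0,0,0],"jaw":12},{"delta_pos":[-3.1,0,-0.1],"rot":[0,0,0],"jaw":12},{"delta_pos":[0,0,0],"rot":[0,0,0],"jaw":12},{"delta_pos":[0,0,0],"rot":[0,0,0],"jaw":12},{"delta_pos":[0,0,0],"rot":[0,0,0],"jaw":12},{"delta_pos":[0,0,0],"rot":[0,0,0],"jaw":12},{"delta_pos":[0,0,0],"rot":[0,0,0],"jaw":12},{"delta_pos":[0,0,0],"rot":[0,0,0],"jaw":12},{"delta_pos":[0,0,0],"rot":[0,0,0],"jaw":12},{"delta_pos":[0,0,0],"rot":[0,0,0],"jaw":12}]' >/dev/null && python3 chk.py &&
python3 -m creep '[{"delta_pos":[-3.2,0,0.3],"rot":[0,0,0],"jaw":12},{"delta_pos":[-3.1,0,0.3],"rot":[0,0,0],"jaw":12},{"delta_pos":[0,0,0],"rot":[0,0,0],"jaw":12},{"delta_pos":[0,0,0],"rot":[0,0,0],"jaw":12},{"delta_pos":[0,0,0],"rot":[0,0,0],"jaw":12},{"delta_pos":[0,0,0],"rot":[0,0,0],"jaw":12},{"delta_pos":[0,0,0],"rot":[0,0,0],"jaw":12},{"delta_pos":[0,0,0],"rot":[0,0,0],"jaw":12},{"delta_pos":[0,0,0],"rot":[0,0,0],"jaw":12},{"delta_pos":[0,0,0],"rot":[0,0,0],"jaw":12}]' >/dev/null && python3 chk.py &&
python3 -m creep '[{"delta_pos":[-3.1,0,0.7],"rot":[0,0,0],"jaw":12},{"delta_pos":[-3.1,0,0.7],"rot":[0,0,0],"jaw":12},{"delta_pos":[0,0,0],"rot":[0,0,0],"jaw":12},{"delta_pos":[0,0,0],"rot":[0,0,0],"jaw":12},{"delta_pos":[0,0,0],"rot":[0,0,0],"jaw":12},{"delta_pos":[0,0,0],"rot":[0,0,0],"jaw":12},{"delta_pos":[0,0,0],"rot":[0,0,0],"jaw":12},{"delta_pos":[0,0,0],"rot":[0,0,0],"jaw":12},{"delta_pos":[0,0,0],"rot":[0,0,0],"jaw":12},{"delta_pos":[0,0,0],"rot":[0,0,0],"jaw":12}]' >/dev/null && python3 chk.py &&
python3 -m creep '[{"delta_pos":[-3,0,1.1],"rot":[0,0,0],"jaw":12},{"delta_pos":[-3,0,1],"rot":[0,0,0],"jaw":12},{"delta_pos":[0,0,0],"rot":[0,0,0],"jaw":12},{"delta_pos":[0,0,0],"rot":[0,0,0],"jaw":12},{"delta_pos":[0,0,0],"rot":[0,0,0],"jaw":12},{"delta_pos":[0,0,0],"rot":[0,0,0],"jaw":12},{"delta_pos":[0,0,0],"rot":[0,0,0],"jaw":12},{"delta_pos":[0,0,0],"rot":[0,0,0],"jaw":12},{"delta_pos":[0,0,0],"rot":[0,0,0],"jaw":12},{"delta_pos":[0,0,0],"rot":[0,0,0],"jaw":12}]' >/dev/null && python3 chk.py &&
python3 -m creep '[{"delta_pos":[-2.9,0,1.4],"rot":[0,0,0],"jaw":12},{"delta_pos":[-2.8,0,1.4],"rot":[0,0,0],"jaw":12},{"delta_pos":[0,0,0],"rot":[0,0,0],"jaw":12},{"delta_pos":[0,0,0],"rot":[0,0,0],"jaw":12},{"delta_pos":[0,0,0],"rot":[0,0,0],"jaw":12},{"delta_pos":[0,0,0],"rot":[0,0,0],"jaw":12},{"delta_pos":[0,0,0],"rot":[0,0,0],"jaw":12},{"delta_pos":[0,0,0],"rot":[0,0,0],"jaw":12},{"delta_pos":[0,0,0],"rot":[0,0,0],"jaw":12},{"delta_pos":[0,0,0],"rot":[0,0,0],"jaw":12}]' >/dev/null && python3 chk.py &&
python3 -m creep '[{"delta_pos":[-2.7,0,1.8],"rot":[0,0,0],"jaw":12},{"delta_pos":[-2.6,0,1.7],"rot":[0,0,0],"jaw":12},{"delta_pos":[0,0,0],"rot":[0,0,0],"jaw":12},{"delta_pos":[0,0,0],"rot":[0,0,0],"jaw":12},{"delta_pos":[0,0,0],"rot":[0,0,0],"jaw":12},{"delta_pos":[0,0,0],"rot":[0,0,0],"jaw":12},{"delta_pos":[0,0,0],"rot":[0,0,0],"jaw":12},{"delta_pos":[0,0,0],"rot":[0,0,0],"jaw":12},{"delta_pos":[0,0,0],"rot":[0,0,0],"jaw":12},{"delta_pos":[0,0,0],"rot":[0,0,0],"jaw":12}]' >/dev/null && python3 chk.py &&
python3 -m creep '[{"delta_pos":[-2.4,0,2.1],"rot":[0,0,0],"jaw":12},{"delta_pos":[-2.4,0,2],"rot":[0,0,0],"jaw":12},{"delta_pos":[0,0,0],"rot":[0,0,0],"jaw":12},{"delta_pos":[0,0,0],"rot":[0,0,0],"jaw":12},{"delta_pos":[0,0,0],"rot":[0,0,0],"jaw":12},{"delta_pos":[0,0,0],"rot":[0,0,0],"jaw":12},{"delta_pos":[0,0,0],"rot":[0,0,0],"jaw":12},{"delta_pos":[0,0,0],"rot":[0,0,0],"jaw":12},{"delta_pos":[0,0,0],"rot":[0,0,0],"jaw":12},{"delta_pos":[0,0,0],"rot":[0,0,0],"jaw":12}]' >/dev/null && python3 chk.py &&
python3 -m creep '[{"delta_pos":[-2.2,0,2.4],"rot":[0,0,0],"jaw":12},{"delta_pos":[-2.1,0,2.3],"rot":[0,0,0],"jaw":12},{"delta_pos":[0,0,0],"rot":[0,0,0],"jaw":12},{"delta_pos":[0,0,0],"rot":[0,0,0],"jaw":12},{"delta_pos":[0,0,0],"rot":[0,0,0],"jaw":12},{"delta_pos":[0,0,0],"rot":[0,0,0],"jaw":12},{"delta_pos":[0,0,0],"rot":[0,0,0],"jaw":12},{"delta_pos":[0,0,0],"rot":[0,0,0],"jaw":12},{"delta_pos":[0,0,0],"rot":[0,0,0],"jaw":12},{"delta_pos":[0,0,0],"rot":[0,0,0],"jaw":12}]' >/dev/null && python3 chk.py &&
python3 -m creep '[{"delta_pos":[-1.9,0,2.6],"rot":[0,0,0],"jaw":12},{"delta_pos":[-1.8,0,2.6],"rot":[0,0,0],"jaw":12},{"delta_pos":[0,0,0],"rot":[0,0,0],"jaw":12},{"delta_pos":[0,0,0],"rot":[0,0,0],"jaw":12},{"delta_pos":[0,0,0],"rot":[0,0,0],"jaw":12},{"delta_pos":[0,0,0],"rot":[0,0,0],"jaw":12},{"delta_pos":[0,0,0],"rot":[0,0,0],"jaw":12},{"delta_pos":[0,0,0],"rot":[0,0,0],"jaw":12},{"delta_pos":[0,0,0],"rot":[0,0,0],"jaw":12},{"delta_pos":[0,0,0],"rot":[0,0,0],"jaw":12}]' >/dev/null && python3 chk.py
python3 -c "
from h import *
print(arm.read_state()['clock'])
steps([530,-193],15,-7)"
```

```text
th 13.97 r 52.07 Ft 0.7 Fr 0.6 Fz 6.8
th 6.97 r 51.99 Ft -0.3 Fr 0.4 Fz 6.6
th -0.03 r 51.88 Ft 0.2 Fr 0.7 Fz 6.7
th -7.03 r 51.81 Ft 0.6 Fr -0.3 Fz 6.3
th -12.17 r 51.76 Ft 5.0 Fr -0.0 Fz 8.1
th -12.78 r 51.76 Ft 23.1 Fr -2.8 Fz 11.3
31.85
pos [ 580.48 -204.45  206.88] F [ 2.4 23.1 11.3] w 21.1 r 51.76 th -12.78
[-5.4,0,3.4] [-4.9,0,4.0] [-4.4,0,4.6] [-3.8,0,5.1] [-3.1,0,5.5] [-2.4,0,5.9] [-1.7,0,6.1] [-0.9,0,6.3] [-0.2,0,6.3] [0.6,0,6.3] [1.4,0,6.2] [2.1,0,6.0] [2.8,0,5.7] [3.5,0,5.3] [4.1,0,4.8]
```

Hit the stop: angle −12.2° at 5 N, −12.8° at 23 N. I'll fit the true circle centre from the recorded points and plan the opening.

```bash
python3 - <<'E'
from h import *
from scipy.optimize import least_squares
D=np.array([(-98.96,51.29),(-173.61,51.99),(125.79,52.57),(112.72,52.66),(98.33,52.69),(84.03,52.67),(69.91,52.6),(55.88,52.52),(41.93,52.42),(27.92,52.23),(13.97,52.07),(-.03,51.88),(-12.2,51.76)])
a=np.radians(D[:,0]);P=np.c_[np.cos(a),np.sin(a)]*D[:,1:]+[530,-193]
f=least_squares(lambda q:np.hypot(*(P-q[:2]).T)-q[2],[530,-193,52]);print(f.x,f.fun.round(2))
r=P[-1]-f.x[:2];print("stop th",np.degrees(np.arctan2(r[1],r[0])))
steps(f.x[:2],20,18,52,-20)
E
```

```text
[ 529.92356202 -192.29727356   51.97949345] [-0.01  0.02 -0.02  0.    0.   -0.   -0.01  0.    0.03 -0.01 -0.   -0.02
  0.01]
stop th -12.939206005548547
pos [ 580.48 -204.45  206.88] F [ 2.4 23.1 11.3] w 21.1 r 52.0 th -20.0
[14.5,0,-7.4] [16.1,0,-2.6] [16.1,0,2.5] [14.5,0,7.3] [11.5,0,11.5] [7.4,0,14.5] [2.6,0,16.1] [-2.5,0,16.1] [-7.3,0,14.5] [-11.5,0,11.5] [-14.5,0,7.4] [-16.1,0,2.6] [-16.1,0,-2.5] [-14.5,0,-7.3] [-11.5,0,-11.5] [-7.4,0,-14.5] [-2.6,0,-16.1] [2.5,0,-16.1] [7.3,0,-14.5] [11.5,0,-11.5]
```

```bash
sed -i 's/\[530,-193\]/[529.92,-192.30]/' chk.py
python3 -m creep '[{"delta_pos":[14.5,0,-7.4],"rot":[0,0,0],"jaw":12},{"delta_pos":[16.1,0,-2.6],"rot":[0,0,0],"jaw":12},{"delta_pos":[16.1,0,2.5],"rot":[0,0,0],"jaw":12},{"delta_pos":[14.5,0,7.3],"rot":[0,0,0],"jaw":12},{"delta_pos":[11.5,0,11.5],"rot":[0,0,0],"jaw":12},{"delta_pos":[7.4,0,14.5],"rot":[0,0,0],"jaw":12},{"delta_pos":[2.6,0,16.1],"rot":[0,0,0],"jaw":12},{"delta_pos":[-2.5,0,16.1],"rot":[0,0,0],"jaw":12},{"delta_pos":[0,0,0],"rot":[0,0,0],"jaw":12},{"delta_pos":[0,0,0],"rot":[0,0,0],"jaw":12}]' && python3 chk.py
python3 -c "
from h import *
steps([529.92,-192.3],12,18,52)"
```

```text
clock: 32.68
position: [498.6, -150.8, 206.8]
ee_rot: [-0.425, -0.564, 0.565, 0.427]
contact_force: [-5.3, 3.0, 10.7]
gripper_width: 21.5
th 126.99 r 51.99 Ft 2.4 Fr 5.6 Fz 10.7
pos [ 498.64 -150.77  206.83] F [-5.3  3.  10.7] w 21.5 r 51.99 th 126.99
[-8.1,0,14.1] [-12.1,0,10.9] [-14.9,0,6.6] [-16.2,0,1.7] [-15.9,0,-3.4] [-14.1,0,-8.1] [-10.9,0,-12.1] [-6.6,0,-14.9] [-1.7,0,-16.2] [3.4,0,-15.9] [8.1,0,-14.1] [12.1,0,-10.9]
```

```bash

python3 -m creep '[{"delta_pos":[-8.1,0,14.1],"rot":[0,0,0],"jaw":12},{"delta_pos":[-12.1,0,10.9],"rot":[0,0,0],"jaw":12},{"delta_pos":[-14.9,0,6.6],"rot":[0,0,0],"jaw":12},{"delta_pos":[-16.2,0,1.7],"rot":[0,0,0],"jaw":12},{"delta_pos":[-15.9,0,-3.4],"rot":[0,0,0],"jaw":12},{"delta_pos":[-14.1,0,-8.1],"rot":[0,0,0],"jaw":12},{"delta_pos":[-10.9,0,-12.1],"rot":[0,0,0],"jaw":12},{"delta_pos":[-6.6,0,-14.9],"rot":[0,0,0],"jaw":12},{"delta_pos":[0,0,0],"rot":[0,0,0],"jaw":12},{"delta_pos":[0,0,0],"rot":[0,0,0],"jaw":12}]' && python3 chk.py
python3 -c "
from h import *
steps([529.92,-192.3],12,18,52)"
```

```text
clock: 33.52
position: [535.1, -244.0, 206.9]
ee_rot: [0.427, 0.566, -0.564, -0.424]
contact_force: [2.9, 1.7, 6.9]
gripper_width: 21.3
th -84.25 r 51.98 Ft 3.0 Fr -1.4 Fz 6.9
pos [ 535.13 -244.02  206.89] F [2.9 1.7 6.9] w 21.3 r 51.98 th -84.25
[-0.4,0,-16.3] [4.7,0,-15.6] [9.3,0,-13.4] [12.9,0,-9.9] [15.4,0,-5.4] [16.3,0,-0.4] [15.6,0,4.7] [13.4,0,9.3] [9.9,0,12.9] [5.4,0,15.4] [0.4,0,16.3] [-4.7,0,15.6]
```

```bash

python3 -m creep '[{"delta_pos":[-0.4,0,-16.3],"rot":[0,0,0],"jaw":12},{"delta_pos":[4.7,0,-15.6],"rot":[0,0,0],"jaw":12},{"delta_pos":[9.3,0,-13.4],"rot":[0,0,0],"jaw":12},{"delta_pos":[12.9,0,-9.9],"rot":[0,0,0],"jaw":12},{"delta_pos":[15.4,0,-5.4],"rot":[0,0,0],"jaw":12},{"delta_pos":[16.3,0,-0.4],"rot":[0,0,0],"jaw":12},{"delta_pos":[15.6,0,4.7],"rot":[0,0,0],"jaw":12},{"delta_pos":[13.4,0,9.3],"rot":[0,0,0],"jaw":12},{"delta_pos":[0,0,0],"rot":[0,0,0],"jaw":12},{"delta_pos":[0,0,0],"rot":[0,0,0],"jaw":12}]' && python3 chk.py
python3 -c "
from h import *
steps([529.92,-192.3],12,18,52)"
```

```text
clock: 34.35
position: [553.9, -146.2, 206.9]
ee_rot: [0.425, 0.566, -0.564, -0.425]
contact_force: [-0.0, 4.5, 6.9]
gripper_width: 21.0
th 62.59 r 51.98 Ft 2.1 Fr 4.0 Fz 6.9
pos [ 553.85 -146.15  206.92] F [-0.   4.5  6.9] w 21.0 r 51.98 th 62.59
[9.2,0,13.4] [4.6,0,15.6] [-0.4,0,16.3] [-5.4,0,15.3] [-9.9,0,12.9] [-13.4,0,9.2] [-15.6,0,4.6] [-16.3,0,-0.4] [-15.3,0,-5.4] [-12.9,0,-9.9] [-9.2,0,-13.4] [-4.6,0,-15.6]
```

Unwrapped angle is 422.6°; the target is 707.06°.

```bash

python3 -m creep '[{"delta_pos":[9.2,0,13.4],"rot":[0,0,0],"jaw":12},{"delta_pos":[4.6,0,15.6],"rot":[0,0,0],"jaw":12},{"delta_pos":[-0.4,0,16.3],"rot":[0,0,0],"jaw":12},{"delta_pos":[-5.4,0,15.3],"rot":[0,0,0],"jaw":12},{"delta_pos":[-9.9,0,12.9],"rot":[0,0,0],"jaw":12},{"delta_pos":[-13.4,0,9.2],"rot":[0,0,0],"jaw":12},{"delta_pos":[-15.6,0,4.6],"rot":[0,0,0],"jaw":12},{"delta_pos":[-16.3,0,-0.4],"rot":[0,0,0],"jaw":12},{"delta_pos":[0,0,0],"rot":[0,0,0],"jaw":12},{"delta_pos":[0,0,0],"rot":[0,0,0],"jaw":12}]' && python3 chk.py
python3 -c "
from h import *
steps([529.92,-192.3],9,15,52)"
```

```text
clock: 35.18
position: [484.9, -218.3, 206.9]
ee_rot: [0.427, 0.565, -0.564, -0.425]
contact_force: [2.2, -2.1, 6.3]
gripper_width: 21.5
th -150.01 r 52.00 Ft 2.9 Fr -0.9 Fz 6.3
pos [ 484.88 -218.29  206.89] F [ 2.2 -2.1  6.3] w 21.5 r 52.0 th -150.01
[-12.6,0,-5.0] [-10.9,0,-8.1] [-8.4,0,-10.6] [-5.4,0,-12.5] [-2.0,0,-13.4] [1.6,0,-13.5] [5.0,0,-12.6] [8.1,0,-10.9] [10.6,0,-8.4]
```

```bash

python3 -m creep '[{"delta_pos":[-12.6,0,-5],"rot":[0,0,0],"jaw":12},{"delta_pos":[-10.9,0,-8.1],"rot":[0,0,0],"jaw":12},{"delta_pos":[-8.4,0,-10.6],"rot":[0,0,0],"jaw":12},{"delta_pos":[-5.4,0,-12.5],"rot":[0,0,0],"jaw":12},{"delta_pos":[-2,0,-13.4],"rot":[0,0,0],"jaw":12},{"delta_pos":[1.6,0,-13.5],"rot":[0,0,0],"jaw":12},{"delta_pos":[5,0,-12.6],"rot":[0,0,0],"jaw":12},{"delta_pos":[8.1,0,-10.9],"rot":[0,0,0],"jaw":12},{"delta_pos":[0,0,0],"rot":[0,0,0],"jaw":12},{"delta_pos":[0,0,0],"rot":[0,0,0],"jaw":12}]' && python3 chk.py
python3 -c "
from h import *
steps([529.92,-192.3],5,3,52)"
```

```text
clock: 36.02
position: [575.9, -216.3, 206.9]
ee_rot: [0.427, 0.566, -0.564, -0.424]
contact_force: [4.7, 0.7, 5.1]
gripper_width: 21.6
th -27.59 r 51.89 Ft 2.8 Fr 3.9 Fz 5.1
pos [ 575.9  -216.33  206.94] F [4.7 0.7 5.1] w 21.6 r 51.89 th -27.59
[2.0,0,-1.8] [2.1,0,-1.7] [2.2,0,-1.6] [2.3,0,-1.5] [2.4,0,-1.4]
```

```bash

python3 -m creep '[{"delta_pos":[2,0,-1.8],"rot":[0,0,0],"jaw":12},{"delta_pos":[2.1,0,-1.7],"rot":[0,0,0],"jaw":12},{"delta_pos":[2.2,0,-1.6],"rot":[0,0,0],"jaw":12},{"delta_pos":[2.3,0,-1.5],"rot":[0,0,0],"jaw":12},{"delta_pos":[0,0,0],"rot":[0,0,0],"jaw":12},{"delta_pos":[0,0,0],"rot":[0,0,0],"jaw":12},{"delta_pos":[0,0,0],"rot":[0,0,0],"jaw":12},{"delta_pos":[0,0,0],"rot":[0,0,0],"jaw":12},{"delta_pos":[0,0,0],"rot":[0,0,0],"jaw":12},{"delta_pos":[0,0,0],"rot":[0,0,0],"jaw":12}]' && python3 chk.py
python3 -c "
from h import *
steps([529.92,-192.3],4,1,52)"
```

```text
clock: 36.85
position: [579.5, -207.3, 206.9]
ee_rot: [0.427, 0.565, -0.564, -0.424]
contact_force: [4.9, -1.8, 5.0]
gripper_width: 21.4
th -16.88 r 51.81 Ft -0.3 Fr 5.2 Fz 5.0
pos [ 579.5  -207.34  206.95] F [ 4.9 -1.8  5. ] w 21.4 r 51.81 th -16.88
[0.8,0,-0.5] [0.8,0,-0.5] [0.8,0,-0.5] [0.8,0,-0.4]
```

```bash

python3 -m creep '[{"delta_pos":[0.7,0,-0.7],"rot":[0,0,0],"jaw":12},{"delta_pos":[0.7,0,-0.7],"rot":[0,0,0],"jaw":12},{"delta_pos":[0.7,0,-0.7],"rot":[0,0,0],"jaw":12},{"delta_pos":[0.7,0,-0.6],"rot":[0,0,0],"jaw":12},{"delta_pos":[0,0,0],"rot":[0,0,0],"jaw":12},{"delta_pos":[0,0,0],"rot":[0,0,0],"jaw":12},{"delta_pos":[0,0,0],"rot":[0,0,0],"jaw":12},{"delta_pos":[0,0,0],"rot":[0,0,0],"jaw":12},{"delta_pos":[0,0,0],"rot":[0,0,0],"jaw":12},{"delta_pos":[0,0,0],"rot":[0,0,0],"jaw":12}]' && python3 chk.py
python3 -c "
from h import *
steps([529.92,-192.3],4,1,52)"
```

```text
clock: 37.68
position: [580.5, -204.1, 206.9]
ee_rot: [0.427, 0.565, -0.564, -0.424]
contact_force: [3.2, -2.6, 5.6]
gripper_width: 21.4
th -13.14 r 51.90 Ft -1.8 Fr 3.7 Fz 5.6
pos [ 580.46 -204.1   206.92] F [ 3.2 -2.6  5.6] w 21.4 r 51.9 th -13.14
[0.8,0,-0.4] [0.8,0,-0.4] [0.8,0,-0.4] [0.8,0,-0.4]
```

```bash

python3 -m creep '[{"delta_pos":[0.3,0,-0.3],"rot":[0,0,0],"jaw":12},{"delta_pos":[0,0,0],"rot":[0,0,0],"jaw":12},{"delta_pos":[0,0,0],"rot":[0,0,0],"jaw":12},{"delta_pos":[0,0,0],"rot":[0,0,0],"jaw":12},{"delta_pos":[0,0,0],"rot":[0,0,0],"jaw":12},{"delta_pos":[0,0,0],"rot":[0,0,0],"jaw":12},{"delta_pos":[0,0,0],"rot":[0,0,0],"jaw":12},{"delta_pos":[0,0,0],"rot":[0,0,0],"jaw":12},{"delta_pos":[0,0,0],"rot":[0,0,0],"jaw":12},{"delta_pos":[0,0,0],"rot":[0,0,0],"jaw":12}]' && python3 chk.py
python3 -c "
from h import *
save('side','s9')
for x in arm.masks_of('side','plunger_knob')[:1]:
    ys,xs=np.nonzero(x['pixels']);print(x['p'],x['location'],xs.min(),xs.max(),ys.min(),ys.max())
"
```

```text
clock: 38.52
position: [580.5, -203.8, 206.9]
ee_rot: [0.427, 0.565, -0.564, -0.425]
contact_force: [2.9, -1.8, 5.9]
gripper_width: 21.3
th -12.84 r 51.89 Ft -1.1 Fr 3.2 Fz 5.9
0.85 [261.1, 248.0] 252 270 237 259
```

View pics/s9.png

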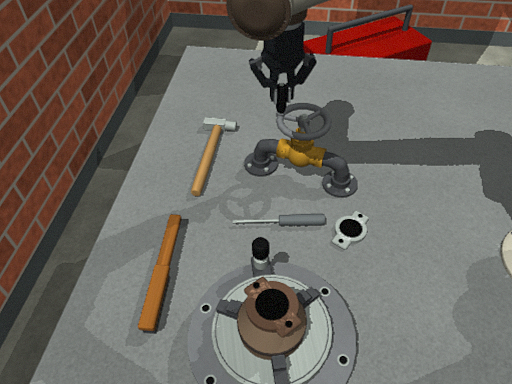

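The picture shows the plunger in the next hole (261,248), the handle still gripped (281,97), and the loose tools and flange where they were. The valve reads −12.84°, against −12.8° to −12.9° at the stop two turns earlier. Handing in.

```bash
python3 -c "
from h import *
print(arm.job_done())"
```

```text
the job is handed in; nothing more can be done
None
```

The job is handed in at about 38.5 s of the 72 s allowed. The turntable is one hole further anticlockwise and the gas valve is set two turns open, with the gripper still on the handle.

- **Turntable:** I lifted the plunger about 13 mm, swung it 60° anticlockwise and lowered it. Before I let go, it was within about 1 mm of home height and the pull was down to about 5 N. Afterwards, its place in the side picture matched home to within a few millimetres. That is an estimate; I had no direct reading of the plunger's height.
- **Valve, closing:** I turned it clockwise to the stop, which showed as a 23 N rise at the handle with the handle no longer following.
- **Valve, opening:** I then opened it two turns. The handle ended at −12.84° on its circle, against about −12.8° to −12.9° at the stop two turns earlier. The setting should be right to about half a degree.
- **Loose items:** the hammer, brush, screwdriver and flange look unmoved in the last side picture.

No check failed. A mistake in my stop check halted the closing once, early on and harmlessly; I fixed it and carried on.

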